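# Stack the parts trays turned end for end at the cue lathe

## Task

Stack the empty long parts tray on the long tray that holds the brass collars. Facing the same way the two would nest, so turn the empty one half a turn, end for end, and set it down (do not drop it) so that it stands level on the ledges inside the lower tray. Leave the filled tray and the short tray standing where they are.

Things in the scene. Friction and masses are not known exactly. Their poses are not given: they have to be found in the camera images.
- empty_tray_center (a point): Centre (in plan and half-way up, 30 mm over the underside) of the empty long blue stack-nest tray, 143 x 66 x 60 mm (x, y, z), open on top. Its top 20 mm is an upright rim band, 66 mm wide outside; below, the walls taper to a 120 x 44 mm foot. x points to the end with a thumb tab (30 mm wide, 11 mm out, at the rim). It starts facing within 46 degrees of the filled tray's way.
- filled_tray_center (a point): The same point and axes of an identical tray with 3 loose brass collars (16 mm high) in it. Opening 138 x 62 mm. Two ribs cross inside along y, at x = -40 and +16 mm; their flat tops, 14 mm wide and 20 mm below the rim, are the ledges. A tray put in the same way round nests, centre 20 mm above this one's; turned, it rests on the ledges, centre 40 mm above, with 9 mm of play all round.
- short_tray_center (a point): The same point of a short tray of the same kind, 95 x 66 x 60 mm, with a single rib and nothing in it: a bystander, to be left alone.
Things that resemble listed ones, but are neither listed nor needed, are in the scene too. What is shaped like the part that bears empty_tray_center but brown or orange is not meant.

How it is judged:
By the outcome, as a careful person would: the job done as asked, in the order asked, and still so for the second after the job is handed in, with the robot touching nothing.
It also fails if it takes over 38 s, if anything falls off the work surface, if the arm or the gripper's body presses on something with over 40 N, if the wrist force passes 120 N, or if a joint passes its speed limit or range.

## Robot

A 6-joint arm with a two-finger parallel gripper is mounted at the origin on the work surface. World frame = base frame: x ahead of the robot, y to its left, z up, the work surface at z = 0. Lengths are in m, angles in rad, forces in N, time in s.
With the tool pointing down it reaches from about 0.4 to 0.825 m from the base axis. Payload 7 kg.
Tool frame: the origin (TCP) lies on the centre line of the jaws, within the pads' length; the fingertips stand 22 mm ahead of it and the grasp point (between the pads) lies 3 mm ahead of it (arm.tcp_to_tips is the distance from the TCP to the fingertips, in m); z points along the fingers, y is the line along which they close (so a half turn about z gives the same grasp; the last joint's range is limited). The gripper opens to 88 mm and grips with 3 to 60 N. Pads are 19 mm wide; open, the fingers measure 130 mm over their backs; the gripper's body (78 mm by 193 mm) begins 47 mm behind the grasp point.
Start: joints at [1.512, 0.359, 0.012, 0, -1.224, -0.288], TCP at [0.229, 0.635, 0.224] pointing down, gripper open.
Joint ranges: [-3.07, 3.07], [-1.43, 2.12], [-1.02, 1.25], [-3.03, 1.67], [-3.05, -0], [-3.03, 3.03]. Speed limits (rad/s): [2.39, 2.39, 3.01, 3.14, 3.14, 3.14].

## Interface

Orientations are given as [roll, pitch, yaw] about the fixed x, y, z axes, in that order (R = Rz(yaw) Ry(pitch) Rx(roll)).
In Python, from station import arm gives the robot as it stands.
- The arm moves only by the tool jog_arm, never from a script. Its argument "targets" is a list of rows, each an object of numbers: "dx", "dy", "dz": the shift along the tool's x, y, z in mm; "rx", "ry", "rz": the turn, a rotation vector about the tool's x, y, z in rad; "gripper": the closure, from 0 (fully open) to 1 (shut). In form: [{"dx": .., "dy": .., "dz": .., "rx": .., "ry": .., "rz": .., "gripper": ..}, ...]. A call has exactly 8 rows; each row is the pose to reach, as a shift and turn from the pose commanded when the call began, along the tool's axes at that moment; what a row does not reach only later rows make up. A row lasts 1/12 s, in which the tool goes at most 41.7 mm and 7.16 degrees, less where a joint would pass 70% of its speed; a pose out of reach is approached as far as the arm can. A call with a gripper value outside its range is refused whole. The fingers move at their own pace and stop on an object; "force" is the grip in N (left out, the last holds). Time passes only in rows, so rows that repeat a pose let the fingers close, or fill a call up. It gives the time, the measured TCP pose, the force, the opening and the grip force at its end, in the units of the state.
- arm.get_state(): the state, without advancing time (a new reading comes with each control period).
- arm.grab_frame(name): name is "side" or "top"; returns a dict with "frame" (384x512x3 uint8, red, green, blue), "z_map" (384x512 float32, m along the optical axis (not along the pixel's ray), 0 where there is no reading), "fx", "fy", "cx", "cy" (pixels), "distortion" ([k1, k2, p1, p2, k3] as OpenCV has them; the pictures are not rectified), "view" (4x4, takes a point from world to camera coordinates). Camera axes: x right, y down, z forward; pixel columns grow to the right and rows downward; lengths in m; the calibration is good to about 2 mm. A picture is of the moment at which its call begins.
- arm.job_done(): hands the job in; it is judged then, once.
The state is a dict: "t": time; "q": joint angles; "qd": joint speeds; "joint_efforts": joint torques, N m; "eef_pos": TCP position; "ee_rot": TCP orientation; "force": force on the tool from outside, world axes, zero at the start; "moment": the same for the moment, N m; "width": finger opening in m; "gripper_force": force on a finger pad.
Only numpy, scipy, OpenCV 4.12 (cv2) and the standard library are available. Lean on these libraries where they do the work, as an engineer would, in place of code of your own. Each camera call takes 0.05 s, during which the arm holds its last target. There are 200 camera calls.

## Working session

There is one attempt and no reset: what is moved stays moved. The work goes in short steps, Python scripts to look and compute and a tool call to move; the robot and the scene stay as the last step left them, time stands still between calls to the robot, and variables do not carry over. Pictures are saved under pics/ and viewed, at most 10 in all, crops included, and the job is handed in when it is done.

Besides the shell and the picture viewer there is one more tool, called after "Request:" as a command line: name --argument value ..., lists and objects as JSON in quotes. jog_arm: Moves the arm, as the interface text tells. Its arguments: {"type":"object","properties":{"targets":{"type":"array","items":{"type":"object","properties":{"dx":{"type":"number"},"dy":{"type":"number"},"dz":{"type":"number"},"rx":{"type":"number"},"ry":{"type":"number"},"rz":{"type":"number"},"gripper":{"type":"number"}}}},"force":{"type":"number"}},"required":["targets"]}

```bash
mkdir -p pics; cat > h.py <<'E'
from station import arm
import numpy as np, cv2
def grab(n):
    f=arm.grab_frame(n); f['K']=np.array([[f['fx'],0,f['cx']],[0,f['fy'],f['cy']],[0,0,1.]]); f['d']=np.array(f['distortion'],float); f['view']=np.array(f['view'])
    return f
def cloud(f):
    "world xyz per pixel from the depth map"
    h,w=f['z_map'].shape; u,v=np.meshgrid(np.arange(w),np.arange(h))
    p=cv2.undistortPoints(np.stack([u,v],-1).reshape(-1,1,2).astype(float),f['K'],f['d']).reshape(h,w,2)
    z=f['z_map']; c=np.concatenate([p*z[...,None],z[...,None]],-1)
    V=f['view']; P=(c-V[:3,3])@V[:3,:3]; P[z==0]=np.nan
    return P
E
python3 - <<'E'
from h import *
for n in('side','top'):
    f=grab(n); cv2.imwrite(f'pics/{n}0.png',f['frame'][...,::-1]); np.savez(f'{n}0.npz',**f)
    V=f['view']; print(n,-V[:3,:3].T@V[:3,3],V[2,:3])
print(arm.get_state())
E
```

```text
side [ 0.15683473 -0.71141821  0.73197871] [ 0.35219123  0.74179882 -0.57069768]
top [0.45175166 0.16170859 1.1717617 ] [ 0.07961209 -0.02995127 -0.99637585]
{'t': 0.1, 'q': array([ 1.51211683e+00,  3.59315619e-01,  1.11247754e-02, -3.15669319e-04,
       -1.22410624e+00, -2.88110905e-01]), 'qd': array([ 0.000798  , -0.00256738,  0.00229948,  0.00142071,  0.00020099,
        0.00088203]), 'joint_efforts': array([-2.09804799e-03, -5.84165025e+01,  2.93751115e+01,  7.01558948e+00,
        1.01555165e-02, -5.16831676e-05]), 'eef_pos': array([0.2292851 , 0.63437606, 0.22300368]), 'ee_rot': array([ 3.14006942e+00, -1.41936398e-04, -3.46897781e-01]), 'force': array([-0.08441317, -0.39674575, -0.33377146]), 'moment': array([-0.01237224, -0.02399413,  0.00319164]), 'gripper_force': 0.0, 'width': 0.08772786411137311}
```

View pics/top0.png

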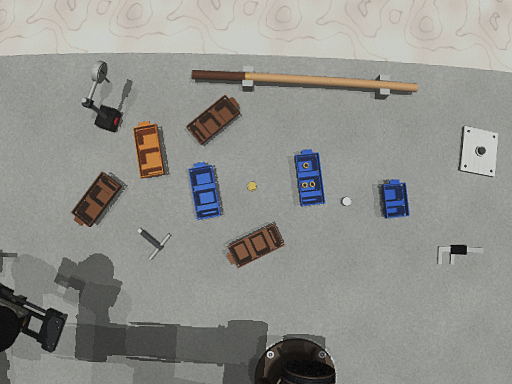

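View pics/side0.png

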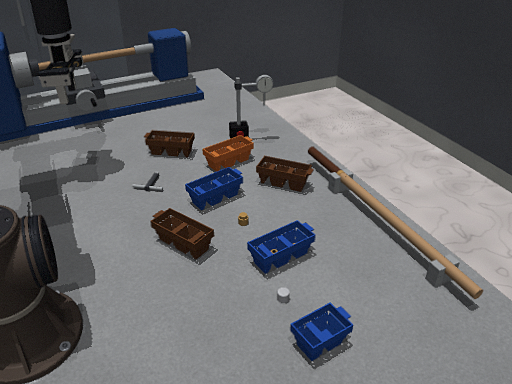

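The top view shows the empty tray at about (205,191), the filled one with collars at (309,178) and the short one at (394,199). All three have their tabs pointing up in the image. The side view agrees. Next I measure the trays.

```bash
cat >> h.py <<'E'
def cast(f,uv,z):
    p=cv2.undistortPoints(np.asarray(uv,float).reshape(-1,1,2),f['K'],f['d']).reshape(-1,2)
    V=f['view']; c=-V[:3,:3].T@V[:3,3]; r=np.c_[p,np.ones(len(p))]@V[:3,:3]
    return c+r*((z-c[2])/r[:,2])[:,None]
def blues(f,zmin=.0,box=None):
    hsv=cv2.cvtColor(f['frame'],cv2.COLOR_RGB2HSV); m=cv2.inRange(hsv,(105,120,50),(125,255,255))
    n,l,s,c=cv2.connectedComponentsWithStats(m); return [(l==i,c[i],s[i,4]) for i in range(1,n) if s[i,4]>300]
def rim(f,P,m,zr=.06):
    "tray plan centre and yaw from the rim points (tab trimmed by opening)"
    t=m&(abs(P[...,2]-zr)<.007); v,u=np.nonzero(t); X=cast(f,np.c_[u,v],zr)[:,:2]
    # raster at 1 mm, filled hull, open with a 45 mm disc to remove the 30 mm tab
    o=X.min(0)-.05; I=np.zeros((400,400),np.uint8)
    cn=cv2.convexHull(((X-o)*1000).astype(np.float32)); 
    r=cv2.minAreaRect(cn)
    return X,r,o,np.nanmedian(P[t][:,2])
E
python3 - <<'E'
from h import *
f=grab('top'); P=cloud(f)
for m,c,a in blues(f):
    X,r,o,z=rim(f,P,m); ctr=np.array(r[0])/1000+o
    b=cv2.boxPoints(r)/1000+o; e=[b[1]-b[0],b[2]-b[1]]; L=max(e,key=np.linalg.norm); L=L*np.sign(L[0])
    yaw=np.arctan2(L[1],L[0]); ex=L/np.linalg.norm(L); ey=np.array([-ex[1],ex[0]])
    q=(X-ctr)@np.c_[ex,ey]; end=lambda s:np.ptp(q[s*q[:,0]>q[:,0].max()*1-.006 if s>0 else q[:,0]<q[:,0].min()+.006][:,1])
    print(c.round(),a,'ctr',ctr.round(4),'size',np.round(r[1],1),'yaw',yaw.round(3),'endwidths + -',end(1).round(3),end(-1).round(3),'z',z.round(4),len(X))
    print('  tray centre if tab +x',(ctr-ex*.0055).round(4))
f=np.load('top0.npz')
cv2.imwrite('pics/crop.png',cv2.resize(f['frame'][140:230,170:330,::-1],None,fx=5,fy=5,interpolation=cv2.INTER_CUBIC))
E
```

```text
[309. 177.] 943 ctr [ 0.5771 -0.022 ] size [153.2  66.8] yaw 0.134 endwidths + - 0.029 0.065 z 0.0598 195
  tray centre if tab +x [ 0.5717 -0.0227]
[204. 190.] 1055 ctr [0.5342 0.2679] size [153.1  64.7] yaw 0.203 endwidths + - 0.025 0.063 z 0.0595 156
  tray centre if tab +x [0.5288 0.2668]
[395. 198.] 665 ctr [ 0.5236 -0.2688] size [104.7  67.6] yaw 0.123 endwidths + - 0.028 0.063 z 0.06 137
  tray centre if tab +x [ 0.5182 -0.2695]
```

View pics/crop.png

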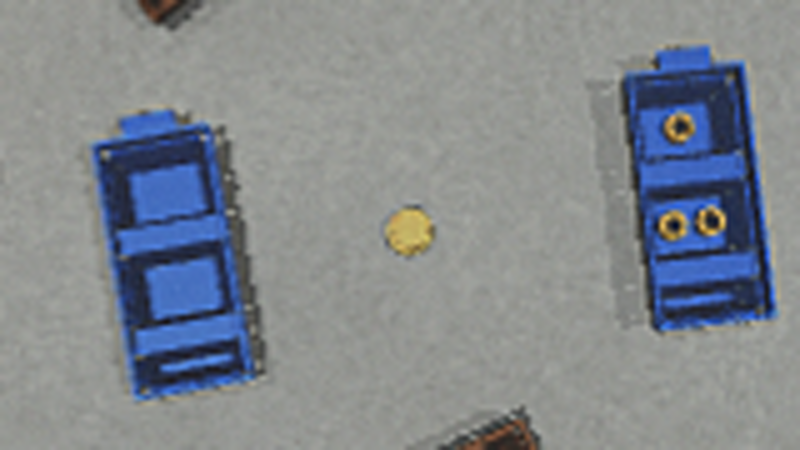

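The crop confirms tabs at the top of both trays, at about (148,122) and (683,57), and three collars in the right-hand tray. I'll refine yaw and centre from the long sides and check them against the side camera.

```bash
cat >> h.py <<'E'
def fit(f,P,m,zr=.06,L=.143):
    X,r,o,z=rim(f,P,m,zr); b=cv2.boxPoints(r)/1000+o; E=max([b[1]-b[0],b[2]-b[1]],key=np.linalg.norm); E=E*np.sign(E[0]); yaw=np.arctan2(E[1],E[0])
    c=X.mean(0); W=0
    for _ in range(4):
        R=np.array([[np.cos(yaw),-np.sin(yaw)],[np.sin(yaw),np.cos(yaw)]]); q=(X-c)@R
        ks=[];ms=[]
        for s in(1,-1):
            # extreme rim point in each 8 mm slice along the side
            bins=np.floor(q[:,0]/.008); pts=[]
            for k in np.unique(bins):
                w=q[bins==k]; pts.append(w[np.argmax(s*w[:,1])])
            pts=np.array(pts); pts=pts[s*pts[:,1]>.022]
            k,a=np.polyfit(pts[:,0],pts[:,1],1); res=abs(pts[:,1]-k*pts[:,0]-a); g=res<.003
            k,a=np.polyfit(pts[g,0],pts[g,1],1); ks.append(k);ms.append(a)
        yaw+=np.arctan(np.mean(ks)); c=c+R@[0,np.mean(ms)]
    R=np.array([[np.cos(yaw),-np.sin(yaw)],[np.sin(yaw),np.cos(yaw)]]); q=(X-c)@R
    side=abs(q[:,1])>.022
    lo,hi=q[side,0].min(),q[side,0].max()   # corners, off the tab
    c=c+R@[(lo+hi)/2,0]
    return c,yaw,hi-lo,ms[0]-ms[1],ks
E
python3 - <<'E'
from h import *
for n in('top','top','top','side'):
    f=grab(n); P=cloud(f)
    for m,c,a in blues(f):
        if n=='side' and c[1]<100: continue
        try:
            C,y,L,W,k=fit(f,P,m); print(n,c.round(),C.round(4),'yaw',y.round(3),'LxW',L.round(4),W.round(4),'skew',np.round(k,3))
        except Exception as e: print(n,c.round(),e)
E
```

```text
top [309. 177.] [ 0.572  -0.0226] yaw 0.136 LxW 0.1427 0.0651 skew [-0.001  0.001]
top [204. 190.] [0.5288 0.2668] yaw 0.2 LxW 0.1419 0.0631 skew [-0.003  0.003]
top [395. 198.] [ 0.5189 -0.2691] yaw 0.115 LxW 0.0937 0.0655 skew [ 0.011 -0.011]
top [309. 177.] [ 0.572  -0.0226] yaw 0.137 LxW 0.1427 0.0651 skew [ 0.001 -0.001]
top [204. 190.] [0.5288 0.2668] yaw 0.199 LxW 0.1419 0.0628 skew [-0.004  0.004]
top [395. 198.] [ 0.5189 -0.2691] yaw 0.115 LxW 0.0937 0.0656 skew [ 0.005 -0.005]
top [309. 177.] [ 0.572  -0.0226] yaw 0.14 LxW 0.1429 0.0652 skew [ 0.004 -0.004]
top [204. 190.] [0.5289 0.2668] yaw 0.201 LxW 0.1419 0.0629 skew [-0.007  0.007]
top [395. 198.] [ 0.5189 -0.2692] yaw 0.115 LxW 0.0937 0.0657 skew [ 0.014 -0.014]
side [106. 114.] OpenCV(4.12.0) /io/opencv/modules/calib3d/src/undistort.dispatch.cpp:347: error: (-215:Assertion failed) CV_IS_MAT(_src) && CV_IS_MAT(_dst) && (_src->rows == 1 || _src->cols == 1) && (_dst->rows == 1 || _dst->cols == 1) && _src->cols + _src->rows - 1 == _dst->rows + _dst->cols - 1 && (CV_MAT_TYPE(_src->type) == CV_32FC2 || CV_MAT_TYPE(_src->type) == CV_64FC2) && (CV_MAT_TYPE(_dst->type) == CV_32FC2 || CV_MAT_TYPE(_dst->type) == CV_64FC2) in function 'cvUndistortPointsInternal'

side [214. 187.] [0.5263 0.2606] yaw 0.206 LxW 0.1474 0.0715 skew [-0.003  0.003]
side [281. 245.] [ 0.5695 -0.0283] yaw 0.141 LxW 0.1459 0.0707 skew [ 0.002 -0.002]
side [321. 330.] [ 0.5152 -0.2733] yaw 0.128 LxW 0.0982 0.0686 skew [-0.018  0.018]
```

The repeats agree: empty tray (0.529, 0.267) yaw 0.20, filled tray (0.572, -0.0225) yaw 0.138, and sizes match. I'll move above the empty tray.

Request:
jog_arm --targets '[{"dx": 10,"dy": 6,"dz": 0,"rz": -0.02},{"dx": 35,"dy": 21,"dz": 3,"rz": -0.06},{"dx": 67,"dy": 40,"dz": 8,"rz": -0.11},{"dx": 100,"dy": 60,"dz": 12,"rz": -0.16},{"dx": 133,"dy": 80,"dz": 16,"rz": -0.21},{"dx": 166,"dy": 100,"dz": 20,"rz": -0.26},{"dx": 199,"dy": 120,"dz": 24,"rz": -0.31},{"dx": 230,"dy": 138,"dz": 28,"rz": -0.36}]'

```text
invalid input at $.targets[0]: expected keys dx, dy, dz, rx, ry, rz, gripper
```

```bash
cat >> h.py <<'E'
from scipy.spatial.transform import Rotation as Ro
def mv(x,y,z,yaw):
    s=arm.get_state(); R=Ro.from_euler('xyz',s['ee_rot']); d=R.inv().apply(np.array([x,y,z])-s['eef_pos'])*1000
    rv=(R.inv()*Ro.from_euler('xyz',[np.pi,0,yaw])).as_rotvec()
    print('t',s['t'],'pos',s['eef_pos'].round(4),'rot',np.round(s['ee_rot'],4),'q',s['q'].round(2),'F',s['force'].round(1),'w',round(s['width'],4),'g',s['gripper_force'])
    print('d',d.round(1),'rv',rv.round(3))
E
python3 -c "
from h import *
mv(.529,.267,.15,.2)"
```

```text
t 0.35 pos [0.2294 0.6347 0.2236] rot [ 3.1412 -0.     -0.3468] q [ 1.51  0.36  0.01 -0.   -1.22 -0.29] F [ 0.2  0.5 -0.5] w 0.0878 g 0.0
d [406.7 244.   73.7] rv [ 0.     0.    -0.547]
```

Request:
jog_arm --targets '[{"dx": 10,"dy": 6,"dz": 0,"rx": 0,"ry": 0,"rz": -0.02,"gripper": 0},{"dx": 35,"dy": 21,"dz": 3,"rx": 0,"ry": 0,"rz": -0.06,"gripper": 0},{"dx": 67,"dy": 40,"dz": 8,"rx": 0,"ry": 0,"rz": -0.11,"gripper": 0},{"dx": 100,"dy": 60,"dz": 12,"rx": 0,"ry": 0,"rz": -0.16,"gripper": 0},{"dx": 133,"dy": 80,"dz": 16,"rx": 0,"ry": 0,"rz": -0.21,"gripper": 0},{"dx": 166,"dy": 100,"dz": 20,"rx": 0,"ry": 0,"rz": -0.26,"gripper": 0},{"dx": 199,"dy": 120,"dz": 24,"rx": 0,"ry": 0,"rz": -0.31,"gripper": 0},{"dx": 230,"dy": 138,"dz": 28,"rx": 0,"ry": 0,"rz": -0.36,"gripper": 0}]'

```text
t: 1.02
eef_pos: [0.3997, 0.425, 0.196]
ee_rot: [-3.141, -0.0, 0.016]
force: [0.1, 0.7, -0.7]
width: 0.0878
gripper_force: 0.0
```

```bash
python3 -c "
from h import *
mv(.529,.267,.15,.2)"
```

```text
t 1.0167 pos [0.3997 0.425  0.196 ] rot [-3.1412e+00 -2.0000e-04  1.5800e-02] q [ 1.15  0.23 -0.24  0.   -1.11  0.44] F [ 0.1  0.7 -0.7] w 0.0878 g 0.0
d [126.8 160.1  45.9] rv [-0.    -0.    -0.184]
```

Request:
jog_arm --targets '[{"dx": 22,"dy": 28,"dz": 7,"rx": 0,"ry": 0,"rz": -0.03,"gripper": 0},{"dx": 44,"dy": 56,"dz": 14,"rx": 0,"ry": 0,"rz": -0.06,"gripper": 0},{"dx": 66,"dy": 84,"dz": 21,"rx": 0,"ry": 0,"rz": -0.09,"gripper": 0},{"dx": 88,"dy": 111,"dz": 30,"rx": 0,"ry": 0,"rz": -0.13,"gripper": 0},{"dx": 108,"dy": 137,"dz": 38,"rx": 0,"ry": 0,"rz": -0.16,"gripper": 0},{"dx": 121,"dy": 153,"dz": 43,"rx": 0,"ry": 0,"rz": -0.178,"gripper": 0},{"dx": 126,"dy": 159.5,"dz": 46,"rx": 0,"ry": 0,"rz": -0.184,"gripper": 0},{"dx": 126.5,"dy": 160,"dz": 46,"rx": 0,"ry": 0,"rz": -0.184,"gripper": 0}]'

```text
t: 1.68
eef_pos: [0.5279, 0.2668, 0.149]
ee_rot: [3.141, 0.001, 0.195]
force: [-0.2, 0.4, -0.3]
width: 0.0876
gripper_force: 0.0
```

```bash
python3 -c "
from h import *
f=grab('side');cv2.imwrite('pics/s1.png',f['frame'][...,::-1])
mv(.529,.267,.053,.2)"
```

```text
t 1.7333 pos [0.5277 0.2678 0.1496] rot [3.1413e+00 5.0000e-04 1.9510e-01] q [ 0.8   0.28 -0.28 -0.   -1.01  0.97] F [-0.5  0.3  1.1] w 0.0872 g 0.0
d [ 1.2  1.  96.6] rv [ 0.     0.001 -0.005]
```

View pics/s1.png

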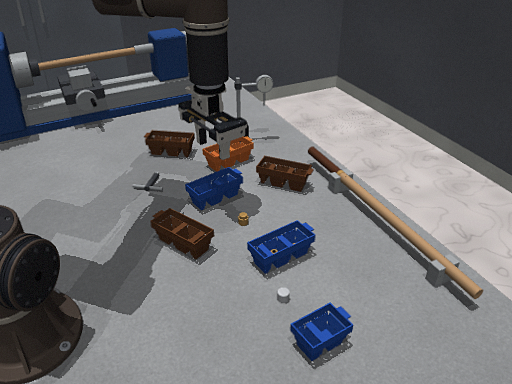

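The picture shows the open gripper above the empty tray, near (215,130), with clear space around it. Descending.

Request:
jog_arm --targets '[{"dx": 1,"dy": 0.5,"dz": 12,"rx": 0,"ry": 0,"rz": -0.004,"gripper": 0},{"dx": 1,"dy": 0.5,"dz": 28,"rx": 0,"ry": 0,"rz": -0.004,"gripper": 0},{"dx": 1,"dy": 0.5,"dz": 44,"rx": 0,"ry": 0,"rz": -0.004,"gripper": 0},{"dx": 1,"dy": 0.5,"dz": 60,"rx": 0,"ry": 0,"rz": -0.004,"gripper": 0},{"dx": 1,"dy": 0.5,"dz": 75,"rx": 0,"ry": 0,"rz": -0.004,"gripper": 0},{"dx": 1,"dy": 0.5,"dz": 87,"rx": 0,"ry": 0,"rz": -0.004,"gripper": 0},{"dx": 1,"dy": 0.5,"dz": 94,"rx": 0,"ry": 0,"rz": -0.004,"gripper": 0},{"dx": 1,"dy": 0.5,"dz": 96.5,"rx": 0,"ry": 0,"rz": -0.004,"gripper": 0}]'

```text
t: 2.4
eef_pos: [0.5277, 0.269, 0.0526]
ee_rot: [3.141, 0.001, 0.202]
force: [-0.0, -0.9, 0.4]
width: 0.0874
gripper_force: 0.0
```

Request:
jog_arm --force 20 --targets '[{"dx": 0,"dy": 0,"dz": 0,"rx": 0,"ry": 0,"rz": 0,"gripper": 0.1},{"dx": 0,"dy": 0,"dz": 0,"rx": 0,"ry": 0,"rz": 0,"gripper": 0.2},{"dx": 0,"dy": 0,"dz": 0,"rx": 0,"ry": 0,"rz": 0,"gripper": 0.3},{"dx": 0,"dy": 0,"dz": 0,"rx": 0,"ry": 0,"rz": 0,"gripper": 0.4},{"dx": 0,"dy": 0,"dz": 0,"rx": 0,"ry": 0,"rz": 0,"gripper": 0.5},{"dx": 0,"dy": 0,"dz": 0,"rx": 0,"ry": 0,"rz": 0,"gripper": 0.5},{"dx": 0,"dy": 0,"dz": 0,"rx": 0,"ry": 0,"rz": 0,"gripper": 0.5},{"dx": 0,"dy": 0,"dz": 0,"rx": 0,"ry": 0,"rz": 0,"gripper": 0.5}]'

```text
t: 3.07
eef_pos: [0.5289, 0.2684, 0.0541]
ee_rot: [-3.141, -0.001, 0.201]
force: [-0.9, -0.8, 5.7]
width: 0.0652
gripper_force: 20.0
```

```bash
python3 -c "
from h import *
mv(.529,.267,.183,.2)"
```

```text
t 3.0667 pos [0.5289 0.2684 0.0541] rot [-3.1411e+00 -1.1000e-03  2.0130e-01] q [ 0.8   0.39 -0.38  0.   -0.8   0.97] F [-0.9 -0.8  5.7] w 0.0652 g 20.00959575176239
d [-1.000e-01  1.300e+00 -1.289e+02] rv [-0.    -0.001  0.001]
```

Gripped at about 66 mm, as expected. Lifting gently.

Request:
jog_arm --force 30 --targets '[{"dx": 0,"dy": 0,"dz": 0,"rx": 0,"ry": 0,"rz": 0,"gripper": 0.5},{"dx": 0,"dy": 0,"dz": -3,"rx": 0,"ry": 0,"rz": 0,"gripper": 0.5},{"dx": 0,"dy": 0,"dz": -10,"rx": 0,"ry": 0,"rz": 0,"gripper": 0.5},{"dx": 0,"dy": 0,"dz": -24,"rx": 0,"ry": 0,"rz": 0,"gripper": 0.5},{"dx": 0,"dy": 0,"dz": -42,"rx": 0,"ry": 0,"rz": 0,"gripper": 0.5},{"dx": 0,"dy": 0,"dz": -62,"rx": 0,"ry": 0,"rz": 0,"gripper": 0.5},{"dx": 0,"dy": 0,"dz": -82,"rx": 0,"ry": 0,"rz": 0,"gripper": 0.5},{"dx": 0,"dy": 0,"dz": -100,"rx": 0,"ry": 0,"rz": 0,"gripper": 0.5}]'

```text
t: 3.73
eef_pos: [0.5284, 0.2681, 0.1548]
ee_rot: [-3.141, -0.0, 0.201]
force: [0.1, 0.8, -1.0]
width: 0.065
gripper_force: 30.0
```

Request:
jog_arm --targets '[{"dx": 0,"dy": 0,"dz": -15,"rx": 0,"ry": 0,"rz": 0.02,"gripper": 0.5},{"dx": 0,"dy": 0,"dz": -27,"rx": 0,"ry": 0,"rz": 0.05,"gripper": 0.5},{"dx": 0,"dy": 0,"dz": -35,"rx": 0,"ry": 0,"rz": 0.1,"gripper": 0.5},{"dx": 0,"dy": 0,"dz": -40,"rx": 0,"ry": 0,"rz": 0.17,"gripper": 0.5},{"dx": 0,"dy": 0,"dz": -40,"rx": 0,"ry": 0,"rz": 0.25,"gripper": 0.5},{"dx": 0,"dy": 0,"dz": -40,"rx": 0,"ry": 0,"rz": 0.34,"gripper": 0.5},{"dx": 0,"dy": 0,"dz": -40,"rx": 0,"ry": 0,"rz": 0.43,"gripper": 0.5},{"dx": 0,"dy": 0,"dz": -40,"rx": 0,"ry": 0,"rz": 0.52,"gripper": 0.5}]'

```text
t: 4.4
eef_pos: [0.5282, 0.268, 0.1936]
ee_rot: [3.141, 0.0, -0.323]
force: [0.2, -0.2, -0.9]
width: 0.0652
gripper_force: 30.0
```

```bash
python3 -c "
from h import *
f=grab('side');cv2.imwrite('pics/s2.png',f['frame'][...,::-1])
mv(.572,-.0225,.19,.138-3.1416)"
```

```text
t 4.45 pos [0.5283 0.268  0.1936] rot [ 3.1413e+00  3.0000e-04 -3.2970e-01] q [ 0.8   0.25 -0.22 -0.   -1.11  0.44] F [-0.2 -0.4 -1.1] w 0.0652 g 29.992912709712982
d [135.5 260.7   3.6] rv [ 1.000e-03 -0.000e+00  2.674e+00]
```

View pics/s2.png

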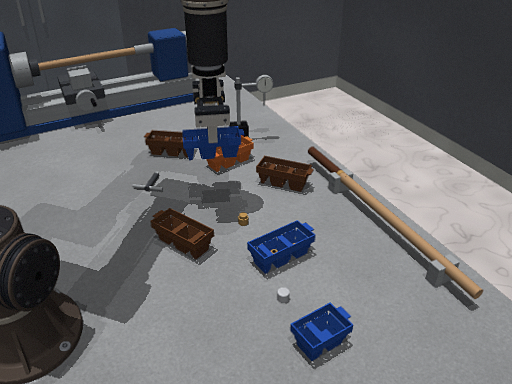

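The tray hangs level in the jaws at (212,142). Next: carry and turn.

Request:
jog_arm --targets '[{"dx": 6,"dy": 12,"dz": 0,"rx": 0,"ry": 0,"rz": 0.1,"gripper": 0.5},{"dx": 14,"dy": 27,"dz": 0,"rx": 0,"ry": 0,"rz": 0.2,"gripper": 0.5},{"dx": 23,"dy": 44,"dz": 0,"rx": 0,"ry": 0,"rz": 0.3,"gripper": 0.5},{"dx": 32,"dy": 61,"dz": 0,"rx": 0,"ry": 0,"rz": 0.4,"gripper": 0.5},{"dx": 41,"dy": 78,"dz": 0,"rx": 0,"ry": 0,"rz": 0.5,"gripper": 0.5},{"dx": 50,"dy": 95,"dz": 0,"rx": 0,"ry": 0,"rz": 0.6,"gripper": 0.5},{"dx": 59,"dy": 112,"dz": 0,"rx": 0,"ry": 0,"rz": 0.7,"gripper": 0.5},{"dx": 68,"dy": 130,"dz": 0,"rx": 0,"ry": 0,"rz": 0.8,"gripper": 0.5}]'

```text
t: 5.12
eef_pos: [0.5522, 0.1226, 0.1935]
ee_rot: [3.141, 0.0, -1.121]
force: [0.3, 0.1, 0.3]
width: 0.065
gripper_force: 30.0
```

```bash
python3 -c "
from h import *
mv(.572,-.0225,.19,.138-3.1416)"
```

```text
t 5.1167 pos [0.5522 0.1226 0.1935] rot [ 3.1414e+00  1.0000e-04 -1.1213e+00] q [ 0.56  0.2  -0.28 -0.   -1.09 -0.11] F [0.3 0.1 0.3] w 0.065 g 29.987164735794067
d [139.2  45.2   3.5] rv [ 0.    -0.     1.882]
```

Request:
jog_arm --targets '[{"dx": 17,"dy": 5,"dz": 0,"rx": 0,"ry": 0,"rz": 0.1,"gripper": 0.5},{"dx": 33,"dy": 10,"dz": 0,"rx": 0,"ry": 0,"rz": 0.2,"gripper": 0.5},{"dx": 48,"dy": 15,"dz": 0,"rx": 0,"ry": 0,"rz": 0.3,"gripper": 0.5},{"dx": 63,"dy": 20,"dz": 0,"rx": 0,"ry": 0,"rz": 0.4,"gripper": 0.5},{"dx": 77,"dy": 25,"dz": 0,"rx": 0,"ry": 0,"rz": 0.5,"gripper": 0.5},{"dx": 90,"dy": 30,"dz": 0,"rx": 0,"ry": 0,"rz": 0.6,"gripper": 0.5},{"dx": 102,"dy": 34,"dz": 0,"rx": 0,"ry": 0,"rz": 0.7,"gripper": 0.5},{"dx": 113,"dy": 37,"dz": 0,"rx": 0,"ry": 0,"rz": 0.8,"gripper": 0.5}]'

```text
t: 5.78
eef_pos: [0.5681, 0.0047, 0.1935]
ee_rot: [3.141, -0.0, -1.922]
force: [0.2, 0.4, -2.0]
width: 0.065
gripper_force: 30.0
```

```bash
python3 -c "
from h import *
mv(.572,-.0225,.19,.138-3.1416)"
```

```text
t 5.7833 pos [0.5681 0.0047 0.1935] rot [ 3.1413e+00 -1.0000e-04 -1.9219e+00] q [ 0.35  0.21 -0.27 -0.   -1.09 -0.7 ] F [ 0.2  0.4 -2. ] w 0.065 g 29.986814260482788
d [ 24.2 -13.    3.5] rv [ 0.    -0.     1.082]
```

Request:
jog_arm --targets '[{"dx": 7,"dy": -4,"dz": 0,"rx": 0,"ry": 0,"rz": 0.1,"gripper": 0.5},{"dx": 13,"dy": -7,"dz": 0,"rx": 0,"ry": 0,"rz": 0.2,"gripper": 0.5},{"dx": 18,"dy": -10,"dz": 0,"rx": 0,"ry": 0,"rz": 0.3,"gripper": 0.5},{"dx": 22,"dy": -12,"dz": 0,"rx": 0,"ry": 0,"rz": 0.4,"gripper": 0.5},{"dx": 24,"dy": -13,"dz": 0,"rx": 0,"ry": 0,"rz": 0.5,"gripper": 0.5},{"dx": 24,"dy": -13,"dz": 0,"rx": 0,"ry": 0,"rz": 0.6,"gripper": 0.5},{"dx": 24,"dy": -13,"dz": 0,"rx": 0,"ry": 0,"rz": 0.7,"gripper": 0.5},{"dx": 24,"dy": -13,"dz": 0,"rx": 0,"ry": 0,"rz": 0.78,"gripper": 0.5}]'

```text
t: 6.45
eef_pos: [0.5722, -0.0215, 0.1935]
ee_rot: [3.141, -0.0, -2.702]
force: [0.3, -1.5, -0.7]
width: 0.065
gripper_force: 30.0
```

```bash
python3 -c "
from h import *
mv(.572,-.0225,.19,.138-3.1416)"
```

```text
t 6.45 pos [ 0.5722 -0.0215  0.1935] rot [ 3.1414e+00 -3.0000e-04 -2.7021e+00] q [ 0.3   0.21 -0.26 -0.   -1.1  -1.44] F [ 0.3 -1.5 -0.7] w 0.065 g 29.989571571350098
d [ 0.6 -0.8  3.5] rv [ 0.    -0.     0.302]
```

Request:
jog_arm --targets '[{"dx": 0.5,"dy": -0.5,"dz": 0,"rx": 0,"ry": 0,"rz": 0.07,"gripper": 0.5},{"dx": 0.5,"dy": -0.5,"dz": 0,"rx": 0,"ry": 0,"rz": 0.14,"gripper": 0.5},{"dx": 0.5,"dy": -0.5,"dz": 0,"rx": 0,"ry": 0,"rz": 0.2,"gripper": 0.5},{"dx": 0.5,"dy": -0.5,"dz": 0,"rx": 0,"ry": 0,"rz": 0.25,"gripper": 0.5},{"dx": 0.5,"dy": -0.5,"dz": 0,"rx": 0,"ry": 0,"rz": 0.285,"gripper": 0.5},{"dx": 0.5,"dy": -0.5,"dz": 0,"rx": 0,"ry": 0,"rz": 0.302,"gripper": 0.5},{"dx": 0.5,"dy": -0.5,"dz": 0,"rx": 0,"ry": 0,"rz": 0.302,"gripper": 0.5},{"dx": 0.5,"dy": -0.5,"dz": 0,"rx": 0,"ry": 0,"rz": 0.302,"gripper": 0.5}]'

```text
t: 7.12
eef_pos: [0.5721, -0.022, 0.1934]
ee_rot: [3.142, -0.0, -2.999]
force: [0.1, 0.4, -1.7]
width: 0.0649
gripper_force: 30.0
```

```bash
python3 -c "
from h import *
mv(.572,-.0225,.093,.138-3.1416)
f=grab('side');P=cloud(f);cv2.imwrite('pics/s3.png',cv2.resize(f['frame'][90:300,160:400,::-1],None,fx=2.8,fy=2.8))
f=grab('top');cv2.imwrite('pics/t3.png',cv2.resize(f['frame'][100:260,220:430,::-1],None,fx=3,fy=3))
"
```

```text
t 7.1167 pos [ 0.5721 -0.022   0.1934] rot [ 3.1415 -0.     -2.9989] q [ 0.3   0.21 -0.26 -0.   -1.09 -1.73] F [ 0.1  0.4 -1.7] w 0.0649 g 29.99416708946228
d [  0.2  -0.5 100.4] rv [ 0.    -0.     0.005]
```

View pics/s3.png

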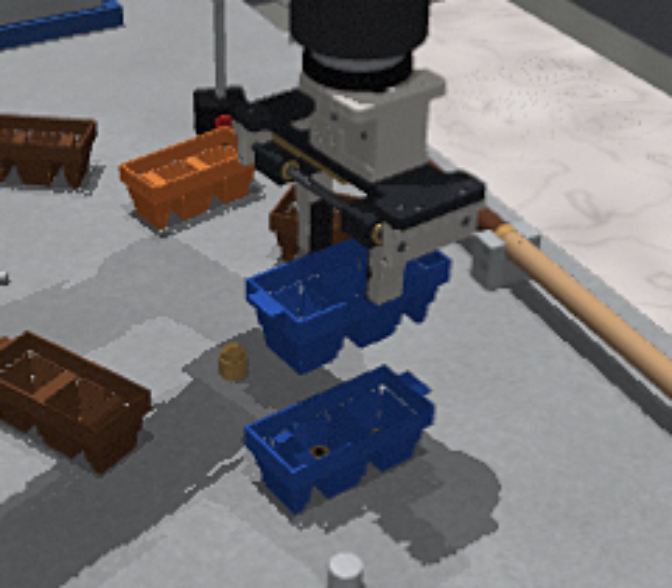

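The side view shows the upper tray turned, with its tab at left (262,298) opposite the lower one's (415,383), level and above the lower tray. I'll lower to about 12 mm above contact.

Request:
jog_arm --targets '[{"dx": 0,"dy": 0,"dz": 8,"rx": 0,"ry": 0,"rz": 0.004,"gripper": 0.5},{"dx": 0,"dy": -0.5,"dz": 23,"rx": 0,"ry": 0,"rz": 0.004,"gripper": 0.5},{"dx": 0,"dy": -0.5,"dz": 39,"rx": 0,"ry": 0,"rz": 0.004,"gripper": 0.5},{"dx": 0,"dy": -0.5,"dz": 54,"rx": 0,"ry": 0,"rz": 0.004,"gripper": 0.5},{"dx": 0,"dy": -0.5,"dz": 68,"rx": 0,"ry": 0,"rz": 0.004,"gripper": 0.5},{"dx": 0,"dy": -0.5,"dz": 79,"rx": 0,"ry": 0,"rz": 0.004,"gripper": 0.5},{"dx": 0,"dy": -0.5,"dz": 86,"rx": 0,"ry": 0,"rz": 0.004,"gripper": 0.5},{"dx": 0,"dy": -0.5,"dz": 88,"rx": 0,"ry": 0,"rz": 0.004,"gripper": 0.5}]'

```text
t: 7.88
eef_pos: [0.5715, -0.0227, 0.1038]
ee_rot: [-3.141, -0.002, -3.005]
force: [1.0, -0.0, -1.2]
width: 0.0653
gripper_force: 30.0
```

```bash
python3 -c "
from h import *
mv(.572,-.0225,.0935,.138-3.1416)
f=grab('side');P=cloud(f);cv2.imwrite('pics/s4.png',cv2.resize(f['frame'][130:300,220:350,::-1],None,fx=3.5,fy=3.5))
"
```

```text
t 7.8833 pos [ 0.5715 -0.0227  0.1038] rot [-3.1414e+00 -2.2000e-03 -3.0048e+00] q [ 0.3   0.3  -0.37 -0.   -0.9  -1.74] F [ 1.  -0.  -1.2] w 0.0653 g 29.994175136089325
d [-0.5  0.1 10.3] rv [-0.    -0.002 -0.001]
```

View pics/s4.png

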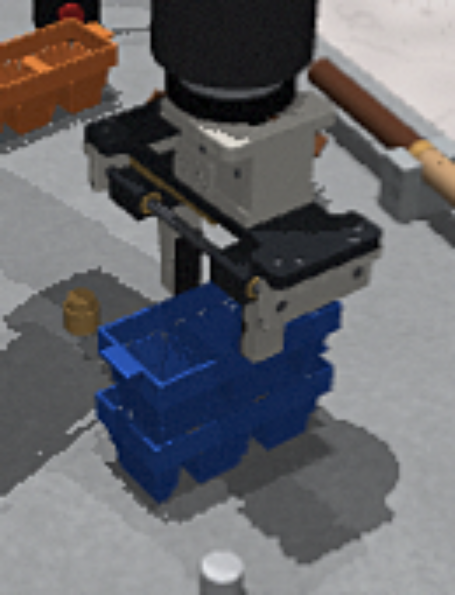

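The trays line up well, with the upper foot just inside the lower opening near (110,400)–(325,350). I'll lower slowly and watch the force.

Request:
jog_arm --targets '[{"dx": 0,"dy": 0,"dz": 1,"rx": 0,"ry": 0,"rz": 0,"gripper": 0.5},{"dx": 0,"dy": 0,"dz": 2,"rx": 0,"ry": 0,"rz": 0,"gripper": 0.5},{"dx": 0,"dy": 0,"dz": 3,"rx": 0,"ry": 0,"rz": 0,"gripper": 0.5},{"dx": 0,"dy": 0,"dz": 4,"rx": 0,"ry": 0,"rz": 0,"gripper": 0.5},{"dx": 0,"dy": 0,"dz": 5,"rx": 0,"ry": 0,"rz": 0,"gripper": 0.5},{"dx": 0,"dy": 0,"dz": 6,"rx": 0,"ry": 0,"rz": 0,"gripper": 0.5},{"dx": 0,"dy": 0,"dz": 7,"rx": 0,"ry": 0,"rz": 0,"gripper": 0.5},{"dx": 0,"dy": 0,"dz": 7.5,"rx": 0,"ry": 0,"rz": 0,"gripper": 0.5}]'

```text
t: 8.6
eef_pos: [0.5722, -0.0225, 0.0977]
ee_rot: [3.142, -0.0, -3.005]
force: [0.0, -0.4, -1.1]
width: 0.0654
gripper_force: 30.0
```

Request:
jog_arm --targets '[{"dx": 0,"dy": 0,"dz": 0.3,"rx": 0,"ry": 0,"rz": 0,"gripper": 0.5},{"dx": 0,"dy": 0,"dz": 0.6,"rx": 0,"ry": 0,"rz": 0,"gripper": 0.5},{"dx": 0,"dy": 0,"dz": 0.9,"rx": 0,"ry": 0,"rz": 0,"gripper": 0.5},{"dx": 0,"dy": 0,"dz": 1.2,"rx": 0,"ry": 0,"rz": 0,"gripper": 0.5},{"dx": 0,"dy": 0,"dz": 1.5,"rx": 0,"ry": 0,"rz": 0,"gripper": 0.5},{"dx": 0,"dy": 0,"dz": 1.8,"rx": 0,"ry": 0,"rz": 0,"gripper": 0.5},{"dx": 0,"dy": 0,"dz": 1.8,"rx": 0,"ry": 0,"rz": 0,"gripper": 0.5},{"dx": 0,"dy": 0,"dz": 1.8,"rx": 0,"ry": 0,"rz": 0,"gripper": 0.5}]'

```text
t: 9.27
eef_pos: [0.5723, -0.0225, 0.096]
ee_rot: [-3.142, -0.0, -3.005]
force: [0.2, -1.0, -1.1]
width: 0.0651
gripper_force: 30.0
```

Request:
jog_arm --targets '[{"dx": 0,"dy": 0,"dz": 0.3,"rx": 0,"ry": 0,"rz": 0,"gripper": 0.5},{"dx": 0,"dy": 0,"dz": 0.6,"rx": 0,"ry": 0,"rz": 0,"gripper": 0.5},{"dx": 0,"dy": 0,"dz": 0.9,"rx": 0,"ry": 0,"rz": 0,"gripper": 0.5},{"dx": 0,"dy": 0,"dz": 1.2,"rx": 0,"ry": 0,"rz": 0,"gripper": 0.5},{"dx": 0,"dy": 0,"dz": 1.5,"rx": 0,"ry": 0,"rz": 0,"gripper": 0.5},{"dx": 0,"dy": 0,"dz": 1.5,"rx": 0,"ry": 0,"rz": 0,"gripper": 0.5},{"dx": 0,"dy": 0,"dz": 1.5,"rx": 0,"ry": 0,"rz": 0,"gripper": 0.5},{"dx": 0,"dy": 0,"dz": 1.5,"rx": 0,"ry": 0,"rz": 0,"gripper": 0.5}]'

```text
t: 9.93
eef_pos: [0.5723, -0.0225, 0.0946]
ee_rot: [-3.142, -0.0, -3.005]
force: [-0.6, 0.3, -1.3]
width: 0.065
gripper_force: 30.0
```

Request:
jog_arm --targets '[{"dx": 0,"dy": 0,"dz": 0.2,"rx": 0,"ry": 0,"rz": 0,"gripper": 0.5},{"dx": 0,"dy": 0,"dz": 0.4,"rx": 0,"ry": 0,"rz": 0,"gripper": 0.5},{"dx": 0,"dy": 0,"dz": 0.6,"rx": 0,"ry": 0,"rz": 0,"gripper": 0.5},{"dx": 0,"dy": 0,"dz": 0.8,"rx": 0,"ry": 0,"rz": 0,"gripper": 0.5},{"dx": 0,"dy": 0,"dz": 0.8,"rx": 0,"ry": 0,"rz": 0,"gripper": 0.5},{"dx": 0,"dy": 0,"dz": 0.8,"rx": 0,"ry": 0,"rz": 0,"gripper": 0.5},{"dx": 0,"dy": 0,"dz": 0.8,"rx": 0,"ry": 0,"rz": 0,"gripper": 0.5},{"dx": 0,"dy": 0,"dz": 0.8,"rx": 0,"ry": 0,"rz": 0,"gripper": 0.5}]'

```text
t: 10.6
eef_pos: [0.5725, -0.0225, 0.0941]
ee_rot: [-3.142, 0.001, -3.005]
force: [-2.0, 1.1, 5.8]
width: 0.0652
gripper_force: 30.0
```

Contact at 5.8 N and the expected height. I'll open gently.

Request:
jog_arm --targets '[{"dx": 0,"dy": 0,"dz": 0,"rx": 0,"ry": 0,"rz": 0,"gripper": 0.24},{"dx": 0,"dy": 0,"dz": 0,"rx": 0,"ry": 0,"rz": 0,"gripper": 0.22},{"dx": 0,"dy": 0,"dz": 0,"rx": 0,"ry": 0,"rz": 0,"gripper": 0.18},{"dx": 0,"dy": 0,"dz": 0,"rx": 0,"ry": 0,"rz": 0,"gripper": 0.12},{"dx": 0,"dy": 0,"dz": 0,"rx": 0,"ry": 0,"rz": 0,"gripper": 0.05},{"dx": 0,"dy": 0,"dz": 0,"rx": 0,"ry": 0,"rz": 0,"gripper": 0},{"dx": 0,"dy": 0,"dz": 0,"rx": 0,"ry": 0,"rz": 0,"gripper": 0},{"dx": 0,"dy": 0,"dz": 0,"rx": 0,"ry": 0,"rz": 0,"gripper": 0}]'

```text
t: 11.27
eef_pos: [0.5723, -0.0225, 0.0937]
ee_rot: [-3.142, -0.0, -3.005]
force: [0.9, -0.3, -0.9]
width: 0.0876
gripper_force: 0.0
```

Request:
jog_arm --targets '[{"dx": 0,"dy": 0,"dz": -4,"rx": 0,"ry": 0,"rz": 0,"gripper": 0},{"dx": 0,"dy": 0,"dz": -14,"rx": 0,"ry": 0,"rz": 0,"gripper": 0},{"dx": 0,"dy": 0,"dz": -30,"rx": 0,"ry": 0,"rz": 0,"gripper": 0},{"dx": 0,"dy": 0,"dz": -50,"rx": 0,"ry": 0,"rz": 0,"gripper": 0},{"dx": 0,"dy": 0,"dz": -75,"rx": 0,"ry": 0,"rz": 0,"gripper": 0},{"dx": 0,"dy": 0,"dz": -100,"rx": 0,"ry": 0,"rz": 0,"gripper": 0},{"dx": 0,"dy": 0,"dz": -120,"rx": 0,"ry": 0,"rz": 0,"gripper": 0},{"dx": 0,"dy": 0,"dz": -130,"rx": 0,"ry": 0,"rz": 0,"gripper": 0}]'

```text
t: 11.93
eef_pos: [0.5735, -0.0225, 0.2279]
ee_rot: [-3.142, 0.005, -3.004]
force: [0.5, -0.2, 0.4]
width: 0.0876
gripper_force: 0.0
```

Request:
jog_arm --targets '[{"dx": 0,"dy": -12,"dz": 0,"rx": 0,"ry": 0,"rz": 0,"gripper": 0},{"dx": 0,"dy": -35,"dz": 0,"rx": 0,"ry": 0,"rz": 0,"gripper": 0},{"dx": 0,"dy": -65,"dz": 0,"rx": 0,"ry": 0,"rz": 0,"gripper": 0},{"dx": 0,"dy": -100,"dz": 0,"rx": 0,"ry": 0,"rz": 0,"gripper": 0},{"dx": 0,"dy": -135,"dz": 0,"rx": 0,"ry": 0,"rz": 0,"gripper": 0},{"dx": 0,"dy": -170,"dz": 0,"rx": 0,"ry": 0,"rz": 0,"gripper": 0},{"dx": 0,"dy": -195,"dz": 0,"rx": 0,"ry": 0,"rz": 0,"gripper": 0},{"dx": 0,"dy": -205,"dz": 0,"rx": 0,"ry": 0,"rz": 0,"gripper": 0}]'

```text
t: 12.6
eef_pos: [0.5995, -0.2291, 0.2222]
ee_rot: [3.141, -0.002, -3.007]
force: [0.4, 0.4, -0.4]
width: 0.0876
gripper_force: 0.0
```

```bash
python3 -c "
from h import *
print(arm.get_state()['eef_pos'])
f=grab('side');cv2.imwrite('pics/s5.png',f['frame'][...,::-1])
f=grab('top');P=cloud(f);cv2.imwrite('pics/t5.png',cv2.resize(f['frame'][120:240,220:430,::-1],None,fx=3.5,fy=3.5))
for m,c,a in blues(f):
  for z in(.06,.1):
    try: C,y,L,W,k=fit(f,P,m,z); print(c.round(),z,C.round(4),y.round(3),L.round(4),W.round(4))
    except Exception as e: print(c.round(),z,'none')
  t=m&(abs(P[...,2]-.1)<.01)
  if t.sum()>50:
    q=P[t]; A=np.linalg.lstsq(np.c_[q[:,:2]-q[:,:2].mean(0),np.ones(len(q))],q[:,2],rcond=None)[0]; print('slope',A.round(4))
"
```

```text
[ 0.59950781 -0.22914185  0.22224201]
[311. 178.] 0.06 [ 0.5696 -0.0219] 0.153 0.1391 0.0631
[311. 178.] 0.1 [ 0.5747 -0.0205] 0.132 0.1413 0.0653
slope [-0.009   0.0026  0.0989]
```

View pics/s5.png

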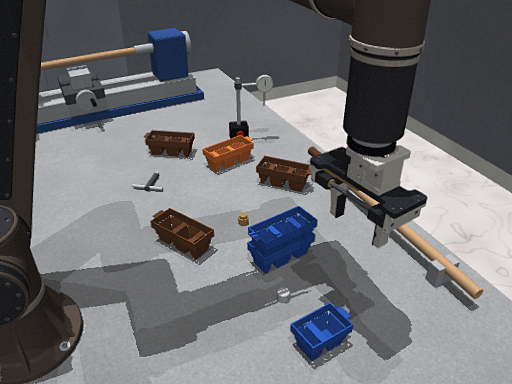

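View pics/t5.png

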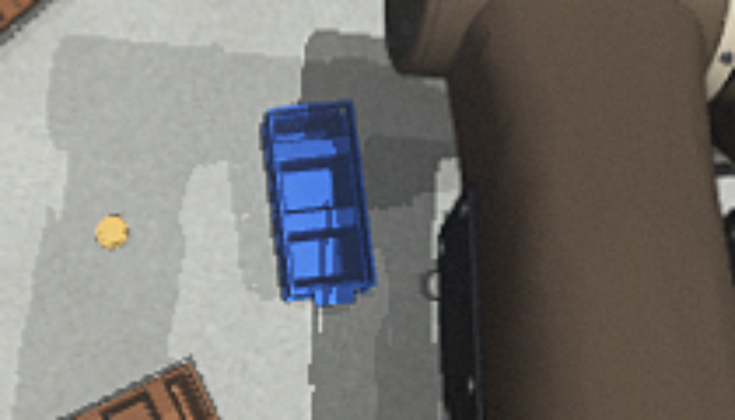

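The stack stands level at (283,238) in the side view. In the top crop the upper tab points the opposite way, at (335,297). The rim is at 0.099 m, against the expected 0.10, and its centre is within 3 mm of the lower tray's. The gripper is clear, so I hand in.

```bash
python3 -c "
from station import arm
print(arm.job_done())"
```

```text
the job is handed in; nothing more can be done
None
```

The empty tray was turned end for end and set down level on the ledges of the collar tray, the other trays were left in place, and the job was handed in at about 12.7 s.

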